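Rest the bar weight on the hidden batten

TASK

One batten is hidden under the slatted panel. Find it by pressing along the panel from above with the empty gripper, feeling where the slats stop giving way; then take the steel bar weight and set it down, without dropping it, lying along the slats in the middle of the panel's depth right over the batten, and let go: the slats must carry it level without sagging, and it must never rest or be pressed where they sag. Leave everything else where it is.

Things in the scene. Friction and masses are not known exactly. Their poses are not given: they have to be found in the camera images.
- panel: Fixed low panel: aluminium frame 174 mm (its x) x 348 mm (its y) x 40 mm high, filled with 11 wooden slats flush with its top. Origin: centre of the underside, on the table; z up. Slats run along x (150 mm long), 28 mm wide, side by side along y, centres at y = -140, -112, ... 0 ... +140 mm
- slats_mid (a point): Middle of the slats' top surface, 40 mm above the table. Each slat sinks level on soft springs: gives from 0.3 N, 0.4 N more per mm, to a stop 8 mm down. Hidden below is one batten, 36 mm wide, along the panel's x, its centre anywhere from panel y = -95 to +95 mm; the 2 or 3 slats over it sink only 1 mm, then are hard. The batten is not reported: feel for it
- bar_weight: Steel bar weight, about 0.8 kg: block 100 mm (its x) x 44 mm (y) x 22 mm high, with a black bridge handle along its x over the middle: grip bar 66 mm long, 12 mm wide, 44 to 58 mm above the underside, open below. Origin: centre of the underside; z up. Starts on the table beyond the left or right end of the panel
- white_jar: Bystander: jar with a white cap, 62 mm across, 107 mm high, standing at the other end of the panel. Origin: centre of the underside. Leave alone
- yellow_jar: Bystander: jar with a yellow cap, 50 mm across, 77 mm high, near the roll of tape. Origin: centre of the underside. Leave alone
- blades: Bystander: black blade unit with steel blades, 62 mm across, 51 mm high. Origin: centre of the underside. Leave alone

How it is judged:
On the way, in this order (a step that is already met when the one before it is completed fails the run):
1. the panel is pressed with the fingers, the bar weight still on the table (contact force between the fingers and panel above 1 N and height (world z) of bar_weight below 0.01 m), for 0.05 s.
2. the bar weight is lifted clear of the table (height (world z) of bar_weight above 0.045 m), for 0.1 s.
At the end, for the whole second after the job is handed in: Bar weight released, at rest on the slats: underside at most 2.8 mm below (2 mm above) the panel's top, level within 0.05 rad, along the slats within 0.2 rad, centre within 22 mm of mid-depth and 135 mm of mid-length; jars and blade unit upright (x of bar_weight in the frame of panel between -0.022 and 0.022 m and y of bar_weight in the frame of panel between -0.135 and 0.135 m and z of bar_weight in the frame of panel between 0.0372 and 0.042 m and angle between bar_weight's own z axis and vertical below 0.05 rad and angle between the x axis of bar_weight and the x axis of panel, either way round below 0.2 rad and linear speed of bar_weight below 0.02 m/s and contact force between the fingers and bar_weight below 0.1 N and angle between each of white_jar, yellow_jar, blades's own z axis and vertical below 0.15 rad); the robot touches nothing.
It fails at once if the bar weight rests or is pressed where the slats sag (underside more than 4 mm below the panel's top) (x of bar_weight in the frame of panel between -0.075 and 0.075 m and y of bar_weight in the frame of panel between -0.15 and 0.15 m and z of bar_weight in the frame of panel below 0.036 m).
It fails at once if the bar weight is dropped on the panel (falling free faster than 0.5 m/s, about 13 mm) (x of bar_weight in the frame of panel between -0.09 and 0.09 m and y of bar_weight in the frame of panel between -0.17 and 0.17 m and linear speed of bar_weight above 0.5 m/s and contact force between the fingers and bar_weight below 0.1 N).
It fails at once if the white-capped jar is moved by more than 30 mm (distance of white_jar from where it was at the start of the episode above 0.03 m).
It fails at once if the yellow-capped jar is moved by more than 30 mm (distance of yellow_jar from where it was at the start of the episode above 0.03 m).
It fails at once if the blade unit is moved by more than 30 mm (distance of blades from where it was at the start of the episode above 0.03 m).
It also fails if it takes over 72 s, if anything falls off the work surface, if the arm or the gripper's body presses on something with over 40 N, if the wrist force passes 120 N, or if a joint passes its speed limit or range.

ROBOT

A 6-joint arm with a two-finger parallel gripper is mounted at the origin on a cart in front of the work surface, level with it; the furniture and walls round the work are solid. World frame = base frame: x ahead of the robot, y to its left, z up, the work surface at z = 0. Lengths are in m, angles in rad, forces in N, time in s.
With the tool pointing down it reaches from about 0.325 to 0.9 m from the base axis. Payload 3.5 kg.
Tool frame: the origin (TCP) lies at the very end of the fingers, on their centre line; the grasp point (between the pads) lies 19 mm behind it; z points along the fingers, x is the direction in which the jaws open and shut, and the axes are right-handed (so a half turn about z gives the same grasp; the last joint's range is limited). The gripper opens to 85 mm and grips with 20 to 120 N. Pads are 22 mm wide; open, the fingers measure 114 mm over their backs; the gripper's body (76 mm by 85 mm) begins 54 mm behind the grasp point. The pads swing forward as they close: fully open they stand 13 mm farther back than shut.
Start: joints at [1.068, 0.276, -0.026, 1.268, 0, 1.467], TCP at [0.243, 0.576, 0.231] pointing down, gripper open.
Joint ranges: [-3.12, 3.12], [-0.85, 1.88], [-1.08, 1.24], [-1.95, 2.15], [-1.57, 1.53], [-3.14, 3.14]. Speed limits (rad/s): [2.57, 2.57, 3.14, 3.14, 3.14, 3.14].

INTERFACE

Orientations are given as [roll, pitch, yaw] about the fixed x, y, z axes, in that order (R = Rz(yaw) Ry(pitch) Rx(roll)).
In Python, from plant import env gives the robot as it stands. The module is installed in compiled form; this text tells all that it offers. Calls block until the motion is done:
- env.movep(position, orientation): joint-space move of the TCP to a pose.
- env.line_to(position, velocity=0.15, rot=None, guard=None): straight line of the TCP; rot=None keeps the orientation; velocity is the mean speed in m/s. With guard (N) it stops when the force on the tool has changed by that much, and returns True; else False.
- env.move_j(angles): joint-space move.
- env.move_gripper(opening, f_grip=None): opening from 0.0 (shut) to 1.0 (fully open); f_grip is the grip in N (None keeps the last); returns when the fingers have stopped.
- env.pause(seconds).
- env.ik(position, orientation): joint angles nearest the present ones, or None.
- env.capture(name): name is "side" or "top"; returns the picture (400x640x3 uint8, red, green, blue); there is no depth.
- env.get_calibration(name): a dict with "fx", "fy", "cx", "cy" (pixels), "distortion" ([k1, k2, p1, p2, k3] as OpenCV has them; the pictures are not rectified), "R" (3x3) and "t" (3): a world point X has camera coordinates R X + t. Camera axes: x right, y down, z forward; pixel columns grow to the right and rows downward; lengths in m; the calibration is good to about 2 mm. A picture is of the moment at which its call begins. get_calibration takes no time and is no camera call.
A pose or a line that the arm cannot do raises env.PlanningError and nothing moves.
- env.job_done(): hands the job in, once; it reports no verdict.
Readings, each from a call of its own:
- env.get_time(): time.
- env.get_qpos(): joint angles.
- env.get_joint_velocities(): joint speeds.
- env.get_effort(): joint torques, N m.
- env.get_tcp_pos(): TCP position.
- env.get_eef_rot(): TCP orientation.
- env.get_contact_force(): force on the tool from outside, world axes, zero at the start.
- env.get_torque(): the same for the moment, N m.
- env.get_opening(): opening from 0.0 (shut) to 1.0 (fully open).
Only numpy, scipy, OpenCV 4.12 (cv2) and the standard library are available. Lean on these libraries where they do the work, as an engineer would, in place of code of your own. Each camera call takes 0.05 s, during which the arm holds its last target. There are 200 camera calls.

## Working session

There is one attempt and no reset: what is moved stays moved. The work goes in short steps, each a Python script; the robot and the scene stay as the last script left them, time stands still between calls to the robot, and variables do not carry over. Pictures are saved under pics/ and viewed, about 8 in all and at most 12, crops included, and the job is handed in when it is done.

```bash
mkdir -p pics
python3 - <<'E'
from plant import env
import cv2
for n in("side","top"):
    cv2.imwrite(f"pics/{n}0.png",env.capture(n)[:,:,::-1]); c=env.get_calibration(n)
    print(n,c)
print(env.get_tcp_pos(),env.get_eef_rot(),env.get_time(),env.get_contact_force())
E
```

```text
side {'fx': 430.4231977681518, 'fy': 430.4231977681518, 'cx': 314.2272355465418, 'cy': 196.5134473711773, 'distortion': array([-0.0018048,  0.       ,  0.       ,  0.       ,  0.       ]), 'R': array([[-0.99969948, -0.0116187 ,  0.02158611],
       [-0.02445837,  0.41324393, -0.91029185],
       [ 0.00165608, -0.91054624, -0.41340391]]), 't': array([0.54117657, 0.03895805, 1.5508168 ])}
top {'fx': 459.50239088463746, 'fy': 459.50239088463746, 'cx': 315.5497032885034, 'cy': 207.4537071690178, 'distortion': array([0.04649913, 0.        , 0.        , 0.        , 0.        ]), 'R': array([[-0.01857762, -0.99979755,  0.00772831],
       [-0.99767112,  0.01802963, -0.06578192],
       [ 0.06562926, -0.00893238, -0.9978041 ]]), 't': array([0.12379114, 0.54322651, 1.29977169])}
[0.242922   0.57508385 0.23024051] [-3.14137258e+00  2.03300734e-03  1.17102081e+00] 0.1 [0.06559294 0.0065647  0.17773529]
```

View pics/side0.png

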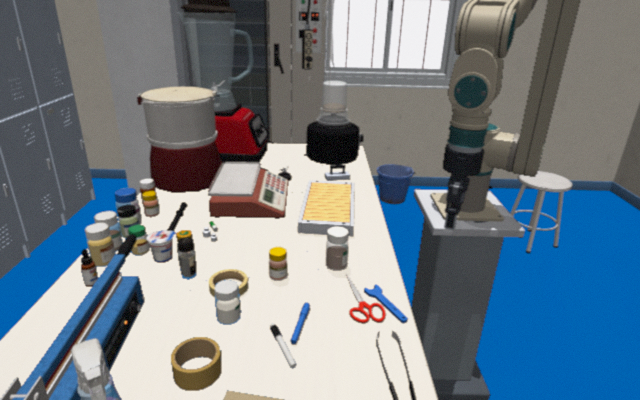

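View pics/top0.png

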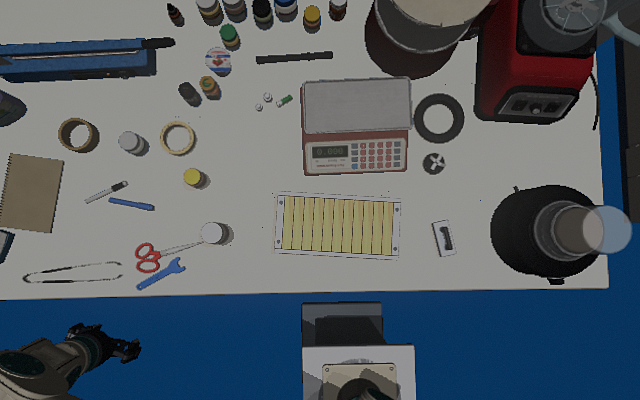

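The top view shows the panel centred near (339,226), the bar weight at (444,238), the white jar at (214,233), the blades at (433,163) and the yellow jar at (194,177). The side view has the panel near (328,205) and the bar around (337,172). I'll enlarge both.

Run:
```python
import cv2
a=cv2.imread("pics/top0.png")[180:270,262:472]; a=cv2.resize(a,None,fx=3.8,fy=3.8,interpolation=cv2.INTER_CUBIC)
b=cv2.imread("pics/side0.png")[155:240,270:380]; b=cv2.resize(b,None,fx=7,fy=7,interpolation=cv2.INTER_CUBIC)
cv2.imwrite("pics/topc.png",a);cv2.imwrite("pics/sidec.png",b)
```

```text
(no output)
```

View pics/topc.png

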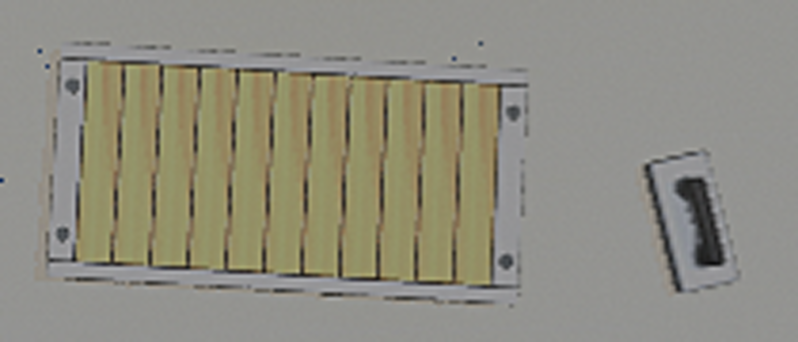

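View pics/sidec.png

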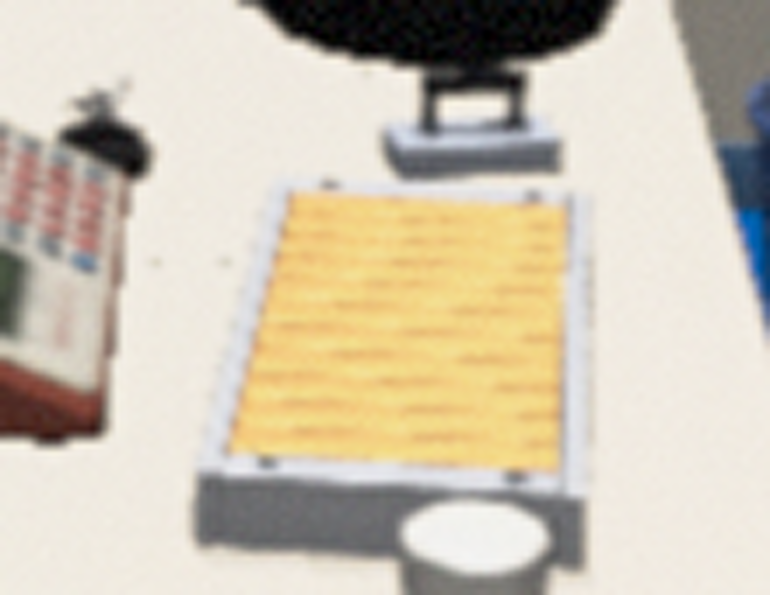

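The top crop shows the slat field corners at (87,60), (500,84), (492,286) and (76,262). The bar's block top has corners at (652,162), (706,150), (738,278) and (682,290), with grip ends near (697,178) and (716,264). In the side crop the slat corners are (290,193), (570,205), (560,472) and (230,457), and the grip top ends are (425,73) and (525,75). Next I'll triangulate these.

```bash
cat > h.py <<'E'
from plant import env
import numpy as np, cv2
def cal(n):
    c=env.get_calibration(n); return np.array([[c['fx'],0,c['cx']],[0,c['fy'],c['cy']],[0,0,1]]),c['distortion'],c['R'],c['t']
def und(n,p):
    K,d,R,t=cal(n); return cv2.undistortPoints(np.array(p,float).reshape(-1,1,2),K,d).reshape(-1,2)
def tri(pt,ps):
    P=[np.c_[cal(n)[2],cal(n)[3]] for n in("top","side")]
    X=cv2.triangulatePoints(P[0],P[1],und("top",pt).T,und("side",ps).T); return (X[:3]/X[3]).T
def plane(n,p,z):
    _,_,R,t=cal(n); u=und(n,p); d=np.c_[u,np.ones(len(u))]@R; C=-R.T@t
    return C+d*((z-C[2])/d[:,2])[:,None]
T=lambda p:(np.array(p,float)+.5)/3.8-.5+[262,180]
S=lambda p:(np.array(p,float)+.5)/7-.5+[270,155]
E
python3 - <<'E'
from h import *
np.set_printoptions(precision=4,suppress=True)
tp=T([(87,60),(500,84),(492,286),(76,262)]); sp=S([(230,457),(290,193),(570,205),(560,472)])
X=tri(tp,sp);print("slats",X,X.mean(0))
for q in (plane("top",tp,.04),plane("side",sp,.04)):
    v=q[[0,3]].mean(0)-q[[1,2]].mean(0); w=q[[0,1]].mean(0)-q[[2,3]].mean(0)
    print(q.mean(0),np.linalg.norm(v),np.linalg.norm(w),np.arctan2(-v[0],v[1]),np.arctan2(w[1],w[0]))
g=tri(T([(697,178),(716,264)]),S([(425,73),(525,75)]));print("grip",g,g.mean(0),np.linalg.norm(g[0]-g[1]))
b=plane("top",T([(652,162),(706,150),(738,278),(682,290)]),.022);print("blk",b,b.mean(0)); 
w=b[:2].mean(0)-b[2:].mean(0);print(np.linalg.norm(w),np.linalg.norm(b[0]-b[1]),np.arctan2(w[1],w[0]))
gp=plane("top",T([(697,178),(716,264)]),.058);print(gp,gp.mean(0));gs=plane("side",S([(425,73),(525,75)]),.058);print(gs,gs.mean(0))
w=gp[0]-gp[1];print(np.arctan2(w[1],w[0]))
for n,p in (("top",[(215,233)]),("top",[(433,163)])): print(plane(n,p,.1))
E
```

```text
slats [[ 0.5783  0.201   0.0381]
 [ 0.5559 -0.1052  0.0399]
 [ 0.406  -0.0945  0.0414]
 [ 0.4299  0.2111  0.0397]] [0.4925 0.0531 0.0398]
[0.4933 0.053  0.04  ] 0.30684215739483406 0.14940761597237776 -0.07600436403534852 -0.0689405257460573
[0.4916 0.0534 0.04  ] 0.31054421377117725 0.14937074711304704 -0.07425376318669992 -0.046517952896776446
grip [[ 0.4819 -0.2422  0.0606]
 [ 0.4212 -0.2549  0.0561]] [ 0.4515 -0.2485  0.0583] 0.06219822855947962
blk [[ 0.4968 -0.2203  0.022 ]
 [ 0.5051 -0.2609  0.022 ]
 [ 0.4093 -0.2809  0.022 ]
 [ 0.4011 -0.2391  0.022 ]] [ 0.4531 -0.2503  0.022 ]
0.09767650370148978 0.0414380061202616 0.1994763735088332
[[ 0.4835 -0.243   0.058 ]
 [ 0.421  -0.2543  0.058 ]] [ 0.4523 -0.2487  0.058 ]
[[ 0.48   -0.2489  0.058 ]
 [ 0.4217 -0.2496  0.058 ]] [ 0.4509 -0.2493  0.058 ]
0.17862817911834603
[[0.4766 0.3838 0.1   ]]
[[ 0.6545 -0.2047  0.1   ]]
```

Heights come out at 0.040 m for the panel top and 0.058 m for the grip top, as they should be. That puts the panel centre at (0.4925, 0.053) with yaw -0.073, and the bar at (0.452, -0.249) with yaw 0.19. Two adjacent slats are always hard, so I'll probe every second slat first, then the neighbours of a hard one.

```bash
cat >> h.py <<'E'
PC=np.array([.4925,.053]); PY=-.073
def pw(x,y,z):
    c,s=np.cos(PY),np.sin(PY); return [PC[0]+c*x-s*y,PC[1]+s*x+c*y,z]
E
python3 - <<'E'
from h import *
env.move_gripper(0.0,60)
env.movep(pw(0,.084,.15),[np.pi,0,PY]); print(env.get_time(),env.get_contact_force(),env.get_opening())
res={}
def probe(k):
    env.line_to(pw(0,.028*k,.055),.15)
    g=env.line_to(pw(0,.028*k,.033),.02,guard=2.5)
    res[k]=env.get_tcp_pos()[2]; print(k,g,round(res[k],4),env.get_contact_force().round(2),round(env.get_time(),1))
    env.line_to(pw(0,.028*k,.055),.1)
    return res[k]>.0365
for k in(3,1,-1,-3):
    if probe(k): break
for j in(k+1,k-1): probe(j)
E
```

```text
2.7333 [0.34844802 0.96323432 0.06896134] -0.00012850274940585645
3 True 0.0335 [ 0.41 -1.12  2.98] 4.5
1 True 0.0338 [0.88 0.73 3.77] 6.4
-1 True 0.039 [-0.88  0.2   4.36] 8.1
0 True 0.0338 [0.75 0.59 3.06] 9.7
-2 True 0.039 [-0.18  0.16  5.47] 11.4
```

Run:
```python
from h import *
k=-3
env.line_to(pw(0,.028*k,.055),.15)
g=env.line_to(pw(0,.028*k,.033),.02,guard=2.5)
print(k,g,env.get_tcp_pos()[2].round(4),env.get_contact_force().round(2))
env.line_to(pw(0,.028*k,.15),.2)
env.move_gripper(.6)
yaw=.19+np.pi/2
env.movep([.452,-.249,.15],[np.pi,0,yaw])
env.line_to([.452,-.249,.10],.15)
im={n:env.capture(n) for n in("top","side")}
a=cv2.resize(im["top"][180:270,400:500],None,fx=4,fy=4,interpolation=cv2.INTER_CUBIC)
b=cv2.resize(im["side"][130:220,290:390],None,fx=4,fy=4,interpolation=cv2.INTER_CUBIC)
cv2.imwrite("pics/c5.png",np.hstack([a,b])[:,:,::-1]); print(env.get_time(),env.get_tcp_pos(),env.get_opening())
```

```text
-3 True 0.039 [-0.68  0.14  4.77]
16.6 [ 0.45291152 -0.24951901  0.10112997] 0.6013747041526637
```

View pics/c5.png

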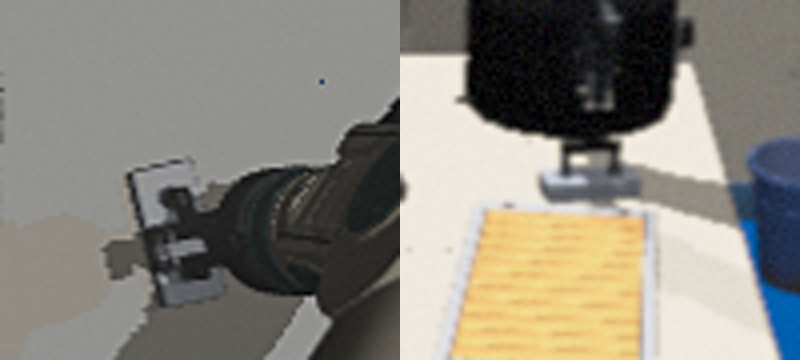

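Three slats are hard, at -28, -56 and -84 mm, so the target is panel y = -56 mm. In the picture the open fingers straddle the handle near (180,245) of the left half. Grasping and lifting now.

Run:
```python
from h import *
print(env.line_to([.452,-.249,.032],.08,guard=6),env.get_tcp_pos(),env.get_contact_force().round(2))
env.move_gripper(0,80); print(env.get_opening()); env.pause(.2)
f0=env.get_contact_force()
env.line_to([.452,-.249,.13],.1); env.pause(.3)
print(env.get_opening(),(env.get_contact_force()-f0).round(2),env.get_torque().round(2),env.get_tcp_pos(),env.get_time())
im={n:env.capture(n) for n in("top","side")}
a=cv2.resize(im["top"][180:270,400:500],None,fx=4,fy=4,interpolation=cv2.INTER_CUBIC)
b=cv2.resize(im["side"][110:200,290:390],None,fx=4,fy=4,interpolation=cv2.INTER_CUBIC)
cv2.imwrite("pics/c6.png",np.hstack([a,b])[:,:,::-1])
```

```text
False [ 0.45247284 -0.24935543  0.03245147] [ 0.31 -0.33 -0.24]
0.1251042369559836
0.12304519379317184 [ -0.84   3.23 -11.47] [-0.03 -0.03  0.  ] [ 0.45175903 -0.24882534  0.12954628] 19.675
```

View pics/c6.png

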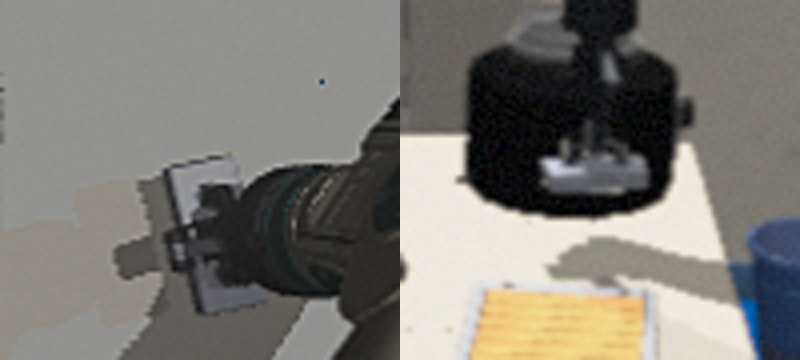

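The bar is held level in both views, with about 8–11 N of added load and small moments. Now I'll carry it over and set it down.

Run:
```python
from h import *
r=[np.pi,0,PY+np.pi/2]; y=-.056
env.line_to(pw(0,y,.13),.12,rot=r); env.line_to(pw(0,y,.082),.08); env.pause(.3)
f0=env.get_contact_force()
g=env.line_to(pw(0,y,.069),.01,guard=4); env.pause(.1)
print(g,env.get_tcp_pos(),pw(0,y,0),env.get_eef_rot(),(env.get_contact_force()-f0).round(2),env.get_time())
im={n:env.capture(n) for n in("top","side")}
a=cv2.resize(im["top"][180:270,340:440],None,fx=4,fy=4,interpolation=cv2.INTER_CUBIC)
b=cv2.resize(im["side"][140:230,285:385],None,fx=4,fy=4,interpolation=cv2.INTER_CUBIC)
cv2.imwrite("pics/c7.png",np.hstack([a,b])[:,:,::-1])
```

```text
True [ 0.48832271 -0.00311064  0.07147039] [np.float64(0.48841562985802267), np.float64(-0.002850854250793018), 0] [-3.14133497e+00  6.10161699e-04  1.49756794e+00] [ 0.49 -1.55 14.89] 24.125
```

View pics/c7.png

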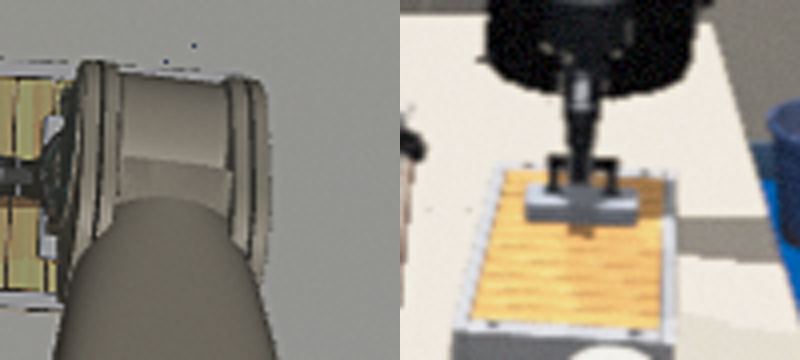

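The bar touched hard support about 1 mm down (TCP z 0.0715), and the slats carry more than its weight. The side view shows it level and along the slats. Releasing.

Run:
```python
from h import *
env.move_gripper(.5); y=-.056
env.line_to(pw(0,y,.2),.1)
env.movep([.35,.3,.3],[np.pi,0,PY+np.pi/2]); env.pause(.5)
print(env.get_time(),env.get_contact_force().round(2))
im={n:env.capture(n) for n in("top","side")}
a=cv2.resize(im["top"][180:270,300:405],None,fx=3.8,fy=3.8,interpolation=cv2.INTER_CUBIC)
b=cv2.resize(im["side"][140:230,285:385],None,fx=3.8,fy=3.8,interpolation=cv2.INTER_CUBIC)
cv2.imwrite("pics/c8.png",np.hstack([a,b])[:,:,::-1])
```

```text
27.9 [-0.04  0.43  0.14]
```

View pics/c8.png

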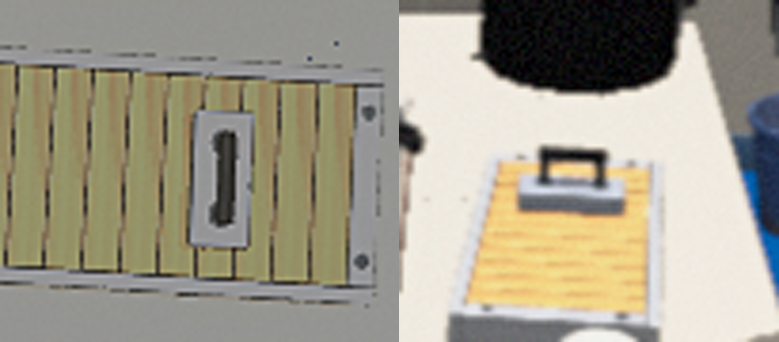

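Run:
```python
from plant import env
env.job_done(); print(env.get_time())
```

```text
the job is handed in; nothing more can be done
the job is handed in; nothing more can be done
```

I found the batten by pressing and set the bar weight down over it. I handed the job in at about 28 s of the allowed 72 s; no verdict is reported.

- **Finding the batten:** I pressed six slats with the shut gripper. The slats at panel y = +84, +28 and 0 mm sank over 6 mm. Those at -28, -56 and -84 mm stopped after 1 mm, so I took panel y = -56 mm as the place for the bar.
- **Placing the bar:** I lifted it by its handle and lowered it there with a force guard. It met hard support about 1 mm down, with the slats carrying more than its weight, and then I let go.
- **Last checks:** The final pictures show the bar level, along the slats, at mid-depth and centred on the -56 mm slat, with the arm clear of it. I did not look again at the jars and the blade unit after the start, but the arm never went close to them.
- **Disagreements:** None of note. The two camera views agreed to about 2 mm. The wrist read about 11 N for the lifted bar where 8 N was expected, along with a sideways reading of about 3 N. I put this down to wrist sensor noise or arm motion.

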